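# Make the desk power strip safe, then show which charger goes in which socket

## Robot

A 6-joint arm with a two-finger parallel gripper is mounted at the origin on the work surface. World frame = base frame: x ahead of the robot, y to its left, z up, the work surface at z = 0. Lengths are in m, angles in rad, forces in N, time in s.
With the tool pointing down it reaches from about 0.3 to 0.875 m from the base axis. Payload 6.4 kg.
Tool frame: the origin (TCP) lies midway between the tips of the shut fingers; the grasp point (between the pads) lies 19 mm behind it (ctrl.tcp_to_grasp is the distance from the TCP to the grasp point, in m); z points along the fingers, y is the direction in which the jaws open and shut (so a half turn about z gives the same grasp; the last joint's range is limited). The gripper opens to 85 mm and grips with 20 to 120 N. Pads are 22 mm wide; open, the fingers measure 114 mm over their backs; the gripper's body (76 mm by 85 mm) begins 54 mm behind the grasp point. The pads swing forward as they close: fully open they stand 13 mm farther back than shut.
Start: joints at [1.003, 0.181, 1.607, -0, 1.354, -0.206], TCP at [0.204, 0.538, 0.231] pointing down, gripper open.
Joint ranges: [-2.99, 2.99], [-0.89, 2.07], [0.3, 2.58], [-1.14, 4.28], [0, 2.63], [-3.12, 3.12]. Speed limits (rad/s): [2.57, 2.57, 3.01, 3.14, 3.14, 3.14].

## Interface

Orientations are given as a unit quaternion [w, x, y, z].
In Python, from bench import monitor, imaging, order, spotter, ctrl gives the robot as it stands.
- The arm moves only by the shell command python3 -m pendant 'ROWS'. ROWS is JSON, a list that holds one entry, the list of rows, each a list of 5 numbers: the shift along the world's x, y, z in mm, then the turn about the world's z in degrees, then the finger opening in mm, from 0 to 85.4. A call has 1 to 8 rows; each row shifts and turns the commanded pose from where the row before left it; what a row does not reach is not made up. A row lasts 1/8 s, in which the tool goes at most 62.5 mm and 10.7 degrees, less where a joint would pass 70% of its speed; a pose out of reach is approached as far as the arm can. A call with a gripper value outside its range is refused whole. The fingers move at their own pace and stop on an object; the grip force is fixed at half the most. Time passes only in rows, so rows that do not move let the fingers close. It gives the time, the measured TCP pose, the force and the opening at its end, in the units of the state.
- monitor.get_obs(): the state, without advancing time (a new reading comes with each control period).
- imaging.camera(name): name is "scene" or "top"; returns a dict with "img" (384x512x3 uint8, red, green, blue), "vfov" (degrees; the focal length in pixels is half the picture's height over the tangent of half this angle, whatever the lens; pixels are square), "cx", "cy" (the principal point, pixels), "origin" and "orientation" of the camera in the world. Camera axes: x right, y down, z forward; pixel columns grow to the right and rows downward; lengths in m; the calibration is good to about 2 mm. A picture is of the moment at which its call begins. There is no depth.
- order.hand_in(): hands the job in, once; it reports no verdict.
Trained networks look in the newest picture that a camera, given by its name, has taken for a name from the list of things; names that differ only in an ending like _2 or _b are one class to them, and where a whole thing is asked for, a point or a joint stands for the part that bears it (a point fixed in the world has none). Each returns a list of dicts, best first, with "confidence" (0 to 1); they miss things now and then, are a little off and sometimes report something else, mostly with a low value. They report only what shows in the picture. A call takes as long as a camera call. They do not tell look-alikes from the thing itself.
- spotter.recognise(camera, thing): "at" ([x, y, z] in m, in the coordinates of the camera as it stood for that picture, good to about 4 mm: the middle of the surface that is visible of it).
- spotter.tip_of(camera, thing): "at" ([x, y, z] in m, in the coordinates of the camera as it stood for that picture, good to about 4 mm: a listed point, or the origin of a listed thing).
The state is a dict: "time_s": time; "q": joint angles; "dq": joint speeds; "joint_efforts": joint torques, N m; "eef_pos": TCP position; "eef_rot": TCP orientation; "wrist_force": force on the tool from outside, world axes, zero at the start; "torque": the same for the moment, N m; "opening": opening from 0.0 (shut) to 1.0 (fully open).
Only numpy, scipy, OpenCV 4.12 (cv2) and the standard library are available. Lean on these libraries where they do the work, as an engineer would, in place of code of your own. Each camera call takes 0.05 s, during which the arm holds its last target. There are 200 camera calls.

## Task

Show a colleague where to plug in the spare charger: first switch the power strip off by pressing its black switch fully down with a fingertip, then point at the loose three-pin charger lying pins-up on the pile of papers, then at the one empty socket of the strip. Each time hold the fingertips still (best with the fingers closed), two or three centimetres directly above the thing, for two seconds, and finish still pointing at the empty socket. Do not touch, move or lift the chargers, the sockets, the papers or any loose thing on the desk, and do not point at, or pass low over, the other charger on the papers or the sockets that are in use.

Things in the scene. Friction and masses are not known exactly. Their poses are not given: they have to be found in the camera images.
- strip: White power strip fixed on the desk, 66 x 310 mm and 40 mm high; origin at the centre of its underside, y along its length, z up. Its +y end carries the switch, then follow four socket places in a row at y = +62, +2, -58 and -118 mm; three are in use, one is empty, and which one is empty varies.
- switch_top (a point): Centre of the top of the strip's switch, a black rectangular key 34 x 26 mm (x, y of the strip), at y = +122 mm of the strip, at the height 50 mm above the desk when on; the point goes down with it. Between it and the nearest socket place are 60 mm from centre to centre.
- switch (a joint): Travel of the switch key, m: 0 = up (on), 0.007 = fully down (off). It goes straight down against about 3 N of friction plus slight damping, and stays where it is left.
- vacant_socket: The empty socket: a white square outlet plate 54 x 52 mm, 4 mm thick, with three dark pin slots, fixed on top of the strip (its top 44 mm above the desk); origin at the centre of its underside, z up.
- vacant_face (a point): Centre of the top face of the empty socket, z up: the point to point at.
- charger: The loose three-pin charger: a black block 50 x 48 mm, 24 mm high, lying on its back on the papers with three flat brass pins (one longer and turned, up to 20 mm long) pointing up; origin at the centre of its underside, z up.
- charger_pins (a point): Centre of the three-pin charger at the height of its longest pin's tip, 44 mm above its underside, z up: the point to point at.
- papers: Fixed pile of papers, 206 x 290 mm and 30 mm high; origin at the centre of its underside. Three small loose things lie on it in places that vary.
- two_pin_charger: Another loose black charger on the papers, 44 x 40 mm, 26 mm high, with only two thin round steel pins standing 19 mm up (45 mm in all); origin at the centre of its underside. Not the one to show.
- tape_roll: Clear roll of tape lying flat on the papers, 52 mm across, 18 mm high; origin at the centre of its underside.
- plugged_tall: Socket in use: outlet plate with a black block charger 46 x 44 mm plugged in, top 40 mm above the body's origin, which is at the top of the strip.
- plugged_round: Socket in use: outlet plate with a grey round adaptor 44 mm across plugged in, top 30 mm above the body's origin, which is at the top of the strip.
- plugged_flat: Socket in use: outlet plate with a flat black charger 48 x 46 mm plugged in, top 24 mm above the body's origin, which is at the top of the strip.
- mouse: Loose black computer mouse, 105 x 60 mm, 33 mm high, between keyboard and strip; origin at the centre of its underside.
- sunglasses: Loose sunglasses standing on the desk, 135 mm wide, 128 mm long, 40 mm high; origin under the middle of the lenses.
- mug: Loose white mug, 80 mm across, 92 mm high, handle at its +y; origin at the centre of its underside.
- pen_pot: Loose round steel pot 72 mm across with pens up to 165 mm high; origin at the centre of its underside.
Things that resemble listed ones, but are neither listed nor needed, are in the scene too. What is shaped like the charger but blue or brown is not meant.

How it is judged:
On the way, in this order (a step that is already met when the one before it is completed fails the run):
1. the strip's switch is pressed fully down (at least 5 of its 7 mm) (value of joint switch above 0.005 m), for 0.2 s.
2. the fingertips dwell just above the loose three-pin charger for 1.5 s (value of joint switch above 0.005 m and horizontal distance between the grasp point and charger_pins below 0.022 m and z of the grasp point in the frame of charger_pins between 0.018 and 0.075 m), for 1.5 s.
3. the fingertips dwell just above the empty socket for 1.5 s (value of joint switch above 0.005 m and horizontal distance between the grasp point and vacant_face below 0.022 m and z of the grasp point in the frame of vacant_face between 0.018 and 0.075 m), for 1.5 s.
At the end, for the whole second after the job is handed in: The switch is down by at least 5 mm; the grasp point between the fingers is still within 22 mm sideways of the empty socket's centre and 18 to 75 mm above its face (fingertips clear of it, at most about 55 mm above); the three-pin charger lies at rest within 8 mm of where it was (all of step 3 and distance of charger from where it was at the start of the episode below 0.008 m and linear speed of charger below 0.02 m/s); the robot touches nothing.
It fails at once if the fingers touch a charger, a socket, the papers or anything loose on the desk (contact force between the fingers and papers above 0.3 N or contact force between the fingers and charger above 0.3 N or contact force between the fingers and vacant_socket above 0.3 N or contact force between the fingers and plugged_tall above 0.3 N or contact force between the fingers and plugged_round above 0.3 N or contact force between the fingers and plugged_flat above 0.3 N or contact force between the fingers and two_pin_charger above 0.3 N or contact force between the fingers and tape_roll above 0.3 N or contact force between the fingers and mouse above 0.3 N or contact force between the fingers and sunglasses above 0.3 N or contact force between the fingers and mug above 0.3 N or contact force between the fingers and pen_pot above 0.3 N).
It fails at once if the arm's links touch a charger, a socket, the papers or anything loose on the desk (contact force between the arm and papers above 0.3 N or contact force between the arm and charger above 0.3 N or contact force between the arm and vacant_socket above 0.3 N or contact force between the arm and plugged_tall above 0.3 N or contact force between the arm and plugged_round above 0.3 N or contact force between the arm and plugged_flat above 0.3 N or contact force between the arm and two_pin_charger above 0.3 N or contact force between the arm and tape_roll above 0.3 N or contact force between the arm and mouse above 0.3 N or contact force between the arm and sunglasses above 0.3 N or contact force between the arm and mug above 0.3 N or contact force between the arm and pen_pot above 0.3 N).
It fails at once if the three-pin charger is moved or lifted by more than 8 mm (distance of charger from where it was at the start of the episode above 0.008 m).
It fails at once if a bystander is moved by more than 15 mm (distance of any of two_pin_charger, tape_roll, mouse, sunglasses, mug, pen_pot from where it was at the start of the episode above 0.015 m).
It fails at once if the robot points at, or passes low over, the two-pin charger or a socket in use (grasp point within 20 mm sideways, fingertips less than about 35 mm above its top) ((horizontal distance between the grasp point and plugged_tall below 0.02 m and z of the grasp point in the frame of plugged_tall below 0.094 m) or (horizontal distance between the grasp point and plugged_round below 0.02 m and z of the grasp point in the frame of plugged_round below 0.084 m) or (horizontal distance between the grasp point and plugged_flat below 0.02 m and z of the grasp point in the frame of plugged_flat below 0.078 m) or (horizontal distance between the grasp point and two_pin_charger below 0.02 m and z of the grasp point in the frame of two_pin_charger below 0.099 m)).
It also fails if it takes over 59 s, if anything falls off the work surface, if the arm or the gripper's body presses on something with over 40 N, if the wrist force passes 120 N, or if a joint passes its speed limit or range.

## Working session

There is one attempt and no reset: what is moved stays moved. The work goes in short steps, Python scripts to look and compute and a shell command to move; the robot and the scene stay as the last step left them, time stands still between calls to the robot, and variables do not carry over. Pictures are saved under pics/ and viewed, about 8 in all and at most 12, crops included, and the job is handed in when it is done.

```bash
mkdir -p pics; cat > h.py <<'E'
import numpy as np, cv2
from scipy.spatial.transform import Rotation as R
from bench import monitor, imaging, order, spotter, ctrl
def pose(c):
    w,x,y,z=c["orientation"]; return R.from_quat([x,y,z,w]).as_matrix(), np.array(c["origin"])
def foc(c): return c["img"].shape[0]/2/np.tan(np.radians(c["vfov"])/2)
def world(c,p):
    M,o=pose(c); return M@np.array(p)+o
def pix(c,P):
    M,o=pose(c); q=M.T@(np.array(P)-o); return q[:2]/q[2]*foc(c)+[c["cx"],c["cy"]]
def ray(c,u,v,z):
    M,o=pose(c); d=M@np.array([(u-c["cx"])/foc(c),(v-c["cy"])/foc(c),1]); return o+d*(z-o[2])/d[2]
E
python3 - <<'E'
from h import *
for n in("top","scene"):
    c=imaging.camera(n); cv2.imwrite(f"pics/{n}0.png",c["img"][:,:,::-1])
    print(n,c["origin"],foc(c),c["cx"],c["cy"])
    for t in "strip switch_top vacant_face vacant_socket charger_pins papers two_pin_charger tape_roll plugged_tall plugged_round plugged_flat mouse sunglasses mug pen_pot".split():
        for r in spotter.tip_of(n,t)[:4]:
            P=world(c,r["at"]); print(t,round(r["confidence"],2),P.round(3),pix(c,P).round())
print(monitor.get_obs()["eef_pos"],ctrl.tcp_to_grasp)
E
```

```text
top [0.27314238 0.03045114 1.4977229 ] 474.6748167450522 253.17040922290008 192.3115079964534
strip 0.79 [ 0.564 -0.076 -0.004] [286. 194.]
switch_top 0.67 [0.59  0.043 0.05 ] [249. 182.]
vacant_face 0.75 [ 0.536 -0.189  0.043] [323. 201.]
vacant_socket 0.77 [ 0.536 -0.194  0.042] [325. 201.]
vacant_socket 0.28 [ 0.564 -0.073  0.04 ] [286. 191.]
vacant_socket 0.25 [ 0.654 -0.459 -0.001] [404. 170.]
charger_pins 0.71 [0.472 0.532 0.043] [ 90. 216.]
charger_pins 0.64 [ 0.577 -0.012  0.037] [266. 187.]
charger_pins 0.54 [0.314 0.362 0.04 ] [141. 269.]
papers 0.69 [0.511 0.315 0.   ] [163. 207.]
two_pin_charger 0.47 [0.564 0.283 0.031] [173. 189.]
tape_roll 0.58 [0.477 0.203 0.03 ] [197. 217.]
plugged_tall 0.64 [ 0.564 -0.077  0.038] [287. 192.]
plugged_round 0.75 [ 0.577 -0.013  0.041] [267. 187.]
plugged_round 0.68 [0.472 0.357 0.074] [144. 216.]
plugged_flat 0.59 [ 0.551 -0.13   0.043] [304. 196.]
mouse 0.86 [ 0.407 -0.1   -0.003] [293. 243.]
sunglasses 0.7 [ 0.359 -0.442 -0.003] [402. 261.]
sunglasses 0.3 [ 0.408 -0.102 -0.003] [293. 243.]
mug 0.95 [ 0.789  0.088 -0.001] [237. 126.]

[... 707 characters left out ...]
 -0.   ] [327. 208.]
two_pin_charger 0.42 [0.563 0.284 0.029] [321. 209.]
two_pin_charger 0.33 [ 0.651 -0.461  0.004] [123. 220.]
two_pin_charger 0.27 [0.472 0.356 0.033] [338. 196.]
tape_roll 0.51 [0.475 0.208 0.029] [301. 196.]
tape_roll 0.38 [0.59  0.043 0.053] [257. 205.]
plugged_round 0.57 [ 0.57  -0.017  0.039] [242. 205.]
plugged_flat 0.73 [ 0.545 -0.131  0.039] [213. 200.]
mouse 0.54 [ 0.406 -0.097  0.002] [227. 190.]
sunglasses 0.77 [ 0.354 -0.442  0.003] [152. 181.]
mug 0.59 [ 0.789  0.089 -0.001] [266. 252.]
mug 0.25 [0.507 0.311 0.   ] [327. 207.]
pen_pot 0.61 [0.472 0.352 0.077] [339. 186.]
pen_pot 0.57 [ 0.652 -0.459  0.001] [123. 221.]
[0.20353147 0.53779467 0.23129936] 0.0187
```

```bash
python3 - <<'E'
import cv2,numpy as np
t=cv2.imread("pics/top0.png"); s=cv2.imread("pics/scene0.png")
a=cv2.resize(t[160:290,60:350],(800,359),interpolation=cv2.INTER_CUBIC)
b=cv2.resize(s[155:240,170:420],(800,272),interpolation=cv2.INTER_CUBIC)[:240]
cv2.imwrite("pics/crop0.png",np.vstack([a,b]))
E
```

```text
(no output)
```

View pics/top0.png

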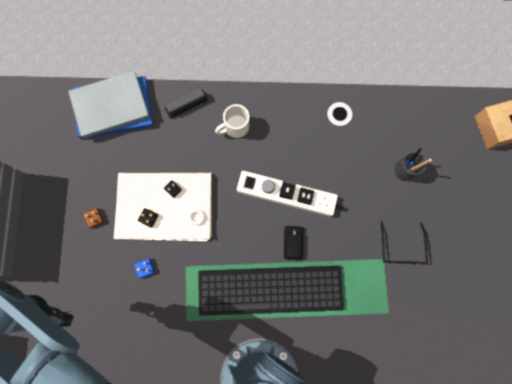

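View pics/crop0.png

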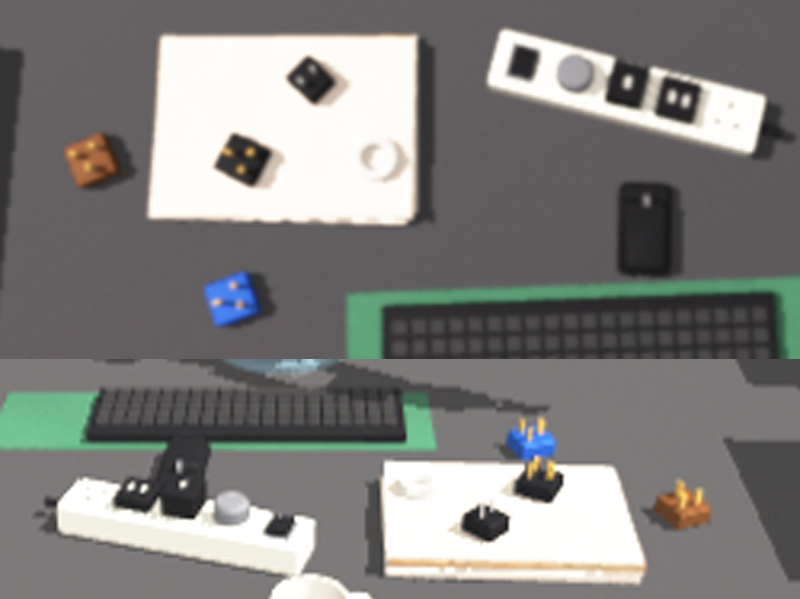

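Three-pin look-alikes in the top picture: brown at (93,218) and blue at (145,268), both on the desk. The black two-pin charger is at (173,189) and has thin pins. I choose the black one with brass pins on the papers at (148,217), and the crop confirms it. The empty socket is the last one at (324,201), and the switch is at (249,182).

```bash
python3 - <<'E'
from h import *
c=imaging.camera("top")
# strip axis fit from mean of detections
ys=np.array([.122,.062,.002,-.058,-.118]); P=np.array([[.591,.043],[.574,-.0145],[.564,-.076],[.5485,-.131],[.536,-.189]])
k=np.polyfit(ys,P,1); print("axis",k[0],np.linalg.norm(k[0]),"fit",[ (y,(k[0]*y+k[1]).round(4)) for y in ys], "dir deg",np.degrees(np.arctan2(k[0][1],k[0][0])))
# own: switch key blob, charger blob
g=cv2.cvtColor(c["img"],cv2.COLOR_RGB2GRAY); h=cv2.cvtColor(c["img"],cv2.COLOR_RGB2HSV)
for n,(u0,v0,u1,v1),z in(("switch",(242,175,258,190),.05),("charger",(135,205,162,230),.054)):
    m=(g[v0:v1,u0:u1]<90).astype(np.uint8)
    l=cv2.connectedComponentsWithStats(m); i=1+l[2][1:,4].argmax(); u,v=l[3][i]; print(n,u+u0,v+v0,l[2][i],ray(c,u+u0,v+v0,z).round(4))
o=monitor.get_obs(); w,x,y,z=o["eef_rot"]; print(o["eef_pos"],R.from_quat([x,y,z,w]).as_matrix().round(3))
cv2.imwrite("pics/k.png",cv2.resize(c["img"][195:245,115:215,::-1],(800,400),interpolation=cv2.INTER_CUBIC))
E
```

```text
axis [0.22583333 0.9675    ] 0.9935073952640942 fit [(np.float64(0.122), array([0.5898, 0.0426])), (np.float64(0.062), array([ 0.5762, -0.0154])), (np.float64(0.002), array([ 0.5627, -0.0735])), (np.float64(-0.058), array([ 0.5491, -0.1316])), (np.float64(-0.118), array([ 0.5356, -0.1896]))] dir deg 76.86129755805874
switch 249.39506172839506 182.1604938271605 [ 3  2 10 11 81] [0.5888 0.0414 0.05  ]
charger 148.16402116402116 217.42328042328043 [  4   4  19  18 189] [0.4698 0.3487 0.054 ]
[0.203534   0.53778234 0.23127459] [[-0.935  0.354 -0.   ]
 [ 0.354  0.935 -0.   ]
 [ 0.    -0.    -1.   ]]
```

```bash
python3 -m pendant '[[[20,-25,0,0,0],[39,-50,0,-9,0],[39,-50,0,-9,0],[39,-50,0,-9,0],[39,-50,0,-9,0],[39,-50,0,-9,0],[39,-50,0,-9,0],[39,-50,0,-9,0]]]'
```

```text
time_s: 2.65
eef_pos: [0.4937, 0.166, 0.2316]
eef_rot: [0.0, 0.669, 0.743, 0.0]
wrist_force: [0.5, 0.8, -0.6]
opening: -0.001
```

```bash
python3 -m pendant '[[[39,-50,0,-9,0],[30,-40,0,-9,0],[24,-31,0,-1,0],[0,0,-30,0,0],[0,0,-40,0,0],[0,0,-30,0,0],[0,0,0,0,0],[0,0,0,0,0]]]'; python3 - <<'E'
from h import *
o=monitor.get_obs(); w,x,y,z=o["eef_rot"]; print(o["eef_pos"],o["wrist_force"],o["opening"],R.from_quat([x,y,z,w]).as_matrix().round(3)[:,1])
A=[]
for n,(x0,y0,x1,y1) in(("top",(225,160,345,220)),("scene",(190,150,310,230))):
    c=imaging.camera(n); print(n,pix(c,o["eef_pos"]),pix(c,[.59,.042,.05])); A.append(cv2.resize(c["img"][y0:y1,x0:x1,::-1],(600,300 if n=="top" else 300*80//60//1*1 if 0 else 300)))
cv2.imwrite("pics/b.png",np.vstack(A))
E
```

```text
time_s: 3.65
eef_pos: [0.5859, 0.0475, 0.1326]
eef_rot: [0.001, 0.781, 0.624, 0.001]
wrist_force: [-0.7, 0.1, 0.2]
opening: -0.002
[0.58589913 0.04748123 0.13263852] [-0.65429342  0.13299027  0.20995909] -0.0016455974699937786 [ 0.975 -0.22   0.002]
top [247.26034778 177.10069176] [249.22432954 181.78330682]
scene [258.04836684 186.44834419] [256.68039928 205.95379168]
```

View pics/b.png

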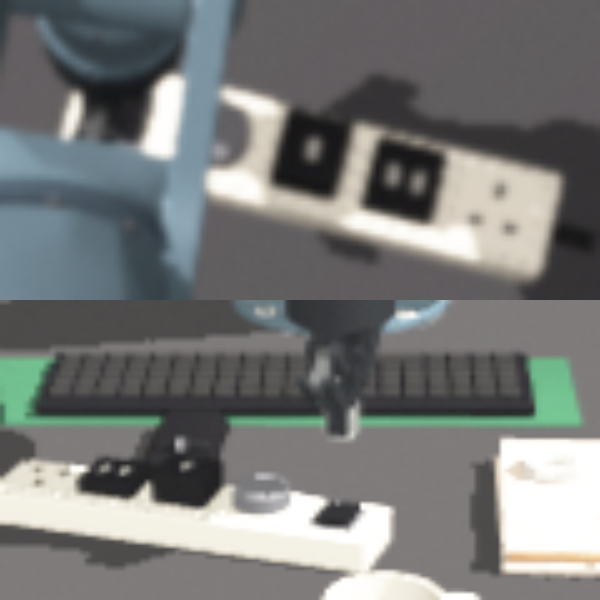

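The upper picture shows the arm over the strip with sockets in use at 0–2 and the empty socket at the far end. The lower one shows the closed tips above the black key (tip at about (258,186), key at (257,206) in the full scene picture).

```bash
python3 -m pendant '[[[4,-5,-30,0,0],[0,0,-30,0,0],[0,0,-10,0,0],[0,0,-5,0,0],[0,0,-5,0,0],[0,0,-5,0,0],[0,0,-5,0,0],[0,0,0,0,0]]]'
```

```text
time_s: 4.75
eef_pos: [0.5901, 0.0425, 0.043]
eef_rot: [0.001, 0.781, 0.624, 0.001]
wrist_force: [-2.4, 0.6, 10.8]
opening: 0.002
```

```bash
python3 -m pendant '[[[0,0,-1,0,0],[0,0,0,0,0],[0,0,0,0,0],[0,0,0,0,0]]]'; python3 -m pendant '[[[0,0,20,0,0],[0,0,40,0,0],[0,0,50,0,0],[0,0,40,0,0],[-10,40,0,0,0],[-15,58,0,0,0],[-20,56,0,0,0],[-20,56,0,0,0]]]'; python3 - <<'E'
from h import *
A=[]
for n,(x0,y0,x1,y1) in(("top",(225,160,345,220)),("scene",(190,170,310,230))):
    c=imaging.camera(n)
    print([ (r["confidence"],world(c,r["at"]).round(4)) for r in spotter.tip_of(n,"switch_top")[:2]])
    A.append(cv2.resize(c["img"][y0:y1,x0:x1,::-1],(600,300)))
cv2.imwrite("pics/c.png",np.vstack(A))
E
```

```text
time_s: 5.25
eef_pos: [0.5902, 0.0425, 0.0429]
eef_rot: [0.001, 0.781, 0.624, 0.001]
wrist_force: [-6.5, 0.8, 17.6]
opening: -0.003
time_s: 6.25
eef_pos: [0.5234, 0.2541, 0.191]
eef_rot: [0.0, 0.781, 0.624, 0.0]
wrist_force: [0.8, 0.6, -0.2]
opening: -0.002
[(0.47, array([0.5916, 0.0432, 0.0423]))]
[(0.6, array([0.5902, 0.0429, 0.0441])), (0.44, array([ 0.5443, -0.1299,  0.0383]))]
```

View pics/c.png

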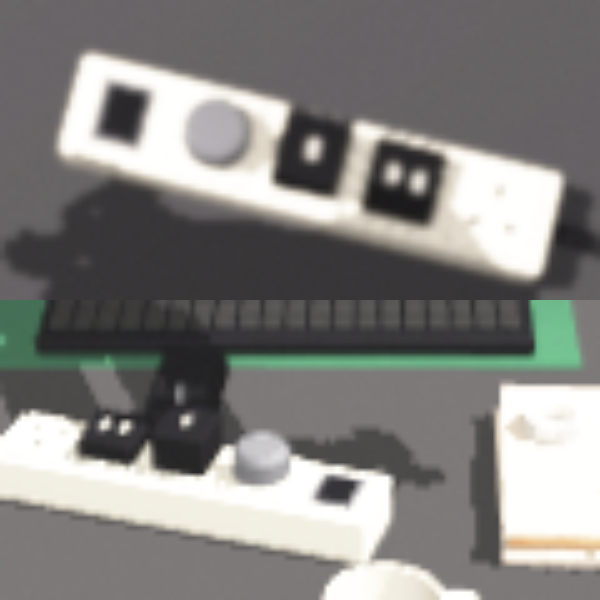

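The switch is down flush: the networks put its top at z≈0.043, and it was 0.05 before. Everything else is unmoved. Next is the three-pin charger.

```bash
python3 -m pendant '[[[-25,50,0,0,0],[-28,52,0,0,0],[0,0,0,0,0],[0,0,-30,0,0],[0,0,-20,0,0],[0,0,-20,0,0],[0,0,-15,0,0],[0,0,-5,0,0]]]'; python3 - <<'E'
from h import *
o=monitor.get_obs(); A=[]
for n,(x0,y0,x1,y1) in(("top",(100,160,220,220+20)),("scene",(280,140,400,220))):
    c=imaging.camera(n); print(n,pix(c,o["eef_pos"]))
    for t in("charger_pins","charger"):print(t,[ (round(r["confidence"],2),world(c,r["at"]).round(4)) for r in spotter.tip_of(n,t)[:4]])
    A.append(cv2.resize(c["img"][y0:y1,x0:x1,::-1],(450,300)))
cv2.imwrite("pics/d.png",np.vstack(A))
E
```

```text
time_s: 7.45
eef_pos: [0.4714, 0.3532, 0.0993]
eef_rot: [-0.0, 0.782, 0.624, -0.001]
wrist_force: [-0.2, -0.1, -0.3]
opening: -0.001
top [143.47584998 214.73681554]
charger_pins [(0.47, array([0.4737, 0.3582, 0.0744]))]
charger [(0.65, array([0.5649, 0.2826, 0.0308])), (0.54, array([0.4684, 0.3499, 0.027 ]))]
scene [339.31815147 181.2039907 ]
charger_pins [(0.56, array([0.4712, 0.5324, 0.0419])), (0.45, array([0.474 , 0.3533, 0.0769])), (0.44, array([0.3141, 0.3634, 0.0436]))]
charger [(0.69, array([ 0.3157,  0.3631, -0.002 ])), (0.64, array([0.4698, 0.3547, 0.0322])), (0.56, array([ 0.5447, -0.1323,  0.0388])), (0.44, array([0.4667, 0.5356, 0.0009]))]
```

View pics/d.png

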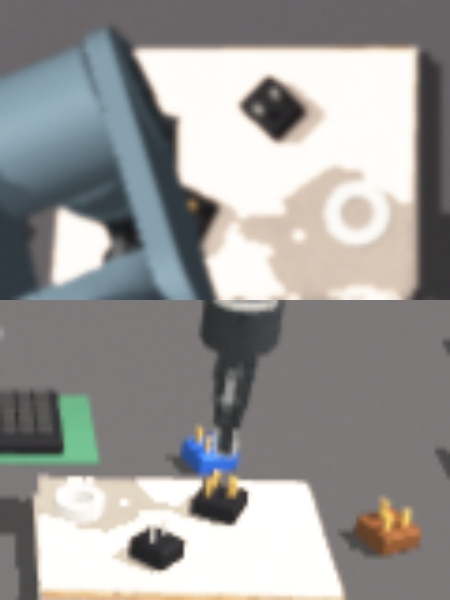

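The lower view shows the closed tips directly above the brass pins of the black charger. The blue, brown and two-pin ones are clear of it. I'll hold here, then move on.

```bash
python3 -m pendant '[[[0,0,0,0,0],[0,0,0,0,0],[0,0,0,0,0],[0,0,0,0,0],[0,0,0,0,0],[0,0,0,0,0],[0,0,0,0,0],[0,0,0,0,0]]]'; python3 -m pendant '[[[0,0,0,0,0],[0,0,0,0,0],[0,0,0,0,0],[0,0,0,0,0],[0,0,0,0,0],[0,0,0,0,0],[0,0,0,0,0],[0,0,0,0,0]]]'; python3 -m pendant '[[[0,0,30,0,0],[0,0,50,0,0],[0,0,40,0,0],[6,-50,0,0,0],[6,-50,0,0,0],[6,-50,0,0,0],[6,-50,0,0,0],[6,-50,0,0,0]]]';  python3 -m pendant '[[[6,-50,0,0,0],[6,-50,0,0,0],[6,-50,0,0,0],[6,-50,0,0,0],[6,-50,0,0,0],[4,-43,0,0,0],[0,0,0,0,0],[0,0,0,0,0]]]'
```

```text
time_s: 8.75
eef_pos: [0.471, 0.3545, 0.1003]
eef_rot: [-0.0, 0.781, 0.624, -0.0]
wrist_force: [0.6, 0.3, -0.3]
opening: -0.004
time_s: 9.75
eef_pos: [0.471, 0.3545, 0.1003]
eef_rot: [0.0, 0.781, 0.624, -0.0]
wrist_force: [0.5, -0.0, -1.3]
opening: 0.001
time_s: 10.75
eef_pos: [0.5011, 0.103, 0.2205]
eef_rot: [0.0, 0.781, 0.624, 0.0]
wrist_force: [0.9, 0.2, 0.7]
opening: 0.0
time_s: 11.75
eef_pos: [0.5348, -0.188, 0.22]
eef_rot: [-0.0, 0.781, 0.624, 0.0]
wrist_force: [0.1, 0.3, 0.5]
opening: 0.002
```

```bash
python3 -m pendant '[[[1,-1,-45,0,0],[0,0,-45,0,0],[0,0,-30,0,0],[0,0,-15,0,0],[0,0,-10,0,0],[0,0,-5,0,0],[0,0,0,0,0],[0,0,0,0,0]]]'; python3 - <<'E'
from h import *
o=monitor.get_obs(); A=[]
for n,(x0,y0,x1,y1) in(("top",(235,150,355,230)),("scene",(160,140,280,220))):
    c=imaging.camera(n); print(n,pix(c,o["eef_pos"]))
    for t in("vacant_face","switch_top","charger_pins"):print(t,[ (round(r["confidence"],2),world(c,r["at"]).round(4)) for r in spotter.tip_of(n,t)[:4]])
    A.append(cv2.resize(c["img"][y0:y1,x0:x1,::-1],(450,300)))
cv2.imwrite("pics/e.png",np.vstack(A))
E
```

```text
time_s: 12.75
eef_pos: [0.5366, -0.1898, 0.0712]
eef_rot: [0.001, 0.781, 0.624, 0.0]
wrist_force: [0.4, 0.8, 0.4]
opening: 0.004
top [324.60342994 199.17340358]
vacant_face []
switch_top [(0.49, array([0.5934, 0.0425, 0.0431]))]
charger_pins [(0.77, array([0.3178, 0.361 , 0.0422])), (0.61, array([0.4695, 0.3552, 0.0746])), (0.54, array([0.4727, 0.5346, 0.0394])), (0.5, array([0.5923, 0.0408, 0.0426]))]
scene [198.10026517 191.5882193 ]
vacant_face [(0.46, array([ 0.5292, -0.1942,  0.0441]))]
switch_top [(0.72, array([0.7899, 0.0896, 0.0046])), (0.64, array([0.4719, 0.2076, 0.0269])), (0.43, array([0.5896, 0.0429, 0.0475]))]
charger_pins [(0.68, array([0.3209, 0.3627, 0.0468])), (0.67, array([ 0.5703, -0.0168,  0.0424])), (0.51, array([0.4741, 0.5301, 0.0449])), (0.42, array([0.4731, 0.3537, 0.0765]))]
```

View pics/e.png

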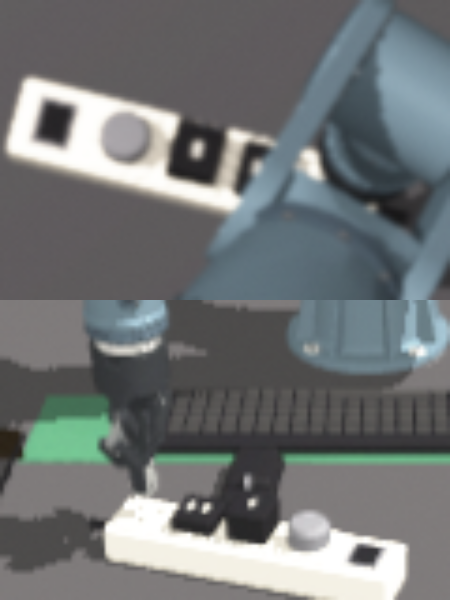

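The closed tips stand just above the empty end socket ((198,192) in the scene picture) and the switch is still down. I'll hold for two seconds and hand in.

```bash
python3 -m pendant '[[[0,0,0,0,0],[0,0,0,0,0],[0,0,0,0,0],[0,0,0,0,0],[0,0,0,0,0],[0,0,0,0,0],[0,0,0,0,0],[0,0,0,0,0]]]'; python3 -m pendant '[[[0,0,0,0,0],[0,0,0,0,0],[0,0,0,0,0],[0,0,0,0,0],[0,0,0,0,0],[0,0,0,0,0],[0,0,0,0,0],[0,0,0,0,0]]]'; python3 -c "
from bench import order; print(order.hand_in())"
```

```text
time_s: 14.15
eef_pos: [0.536, -0.1895, 0.0703]
eef_rot: [-0.0, 0.781, 0.624, -0.0]
wrist_force: [-0.1, 0.2, 1.1]
opening: 0.003
time_s: 15.15
eef_pos: [0.536, -0.1895, 0.0703]
eef_rot: [0.0, 0.781, 0.624, -0.0]
wrist_force: [0.2, 0.6, -1.3]
opening: -0.004
the job is handed in; nothing more can be done
None
```

I switched the strip off, pointed at the black three-pin charger for about two seconds, then at the empty end socket. I handed the job in at about 15 s, still pointing at the socket.

- **Switch:** the fingertip stopped at z = 0.043 m with 11–18 N on the wrist. Afterwards, three of the four network readings put its top at 0.042–0.044 m. The last one from the scene camera read 0.0475 m, within that network's 4 mm error.
- **Charger:** the tips were held about 25 mm above the pins. Later readings still place the charger where it was, within 4 mm.
- **Empty socket:** the last TCP was (0.536, -0.190, 0.070), about 26 mm above its face with no wrist force beyond noise. The final socket check was partly blocked by the arm. The top camera did not find it, and the scene camera, at low confidence, put it about 8 mm from my earlier fit, which is within the 22 mm limit. I kept the fit.

The networks also returned several false matches, such as the blue and brown chargers, which I ruled out from the pictures.

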